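Stack slide cases on the spring scale up to the green band

ROBOT

A 7-joint arm with a two-finger parallel gripper is mounted at the origin on the work surface. World frame = base frame: x ahead of the robot, y to its left, z up, the work surface at z = 0. Lengths are in m, angles in rad, forces in N, time in s.
With the tool pointing down it reaches from about 0.425 to 0.8 m from the base axis. Payload 8.3 kg.
Tool frame: the origin (TCP) lies on the centre line of the jaws, within the pads' length; the fingertips stand 22 mm ahead of it and the grasp point (between the pads) lies 3 mm ahead of it (tip_extent is the distance from the TCP to the fingertips, in m); z points along the fingers, y is the line along which they close (so a half turn about z gives the same grasp; the last joint's range is limited). The gripper opens to 85 mm and grips with 20 to 120 N. Pads are 22 mm wide; open, the fingers measure 114 mm over their backs; the gripper's body (76 mm by 85 mm) begins 54 mm behind the grasp point. The pads swing forward as they close: fully open they stand 13 mm farther back than shut.
Start: joints at [-0.063, 0.383, 0.016, 1.37, -0.006, 1.388, -0.046], TCP at [0.625, 0, 0.253] pointing down, gripper open.
Joint ranges: [-2.95, 2.95], [-0.25, 2.06], [-1.52, 1.56], [0.18, 2.33], [-1.44, 4.58], [0.02, 2.06], [-3.01, 3.01]. Speed limits (rad/s): [2.39, 2.39, 3.01, 3.01, 3.14, 3.14, 3.14].

INTERFACE

Orientations are given as a unit quaternion [w, x, y, z].
In Python, from cell import get_state, capture, hand_in, tip_extent gives the robot as it stands.
- The arm moves only by the tool step_arm, never from a script. Its argument "plan" is a list of rows, each an object with "offset": the shift along the tool's x, y, z in m, a list of three; "twist": the turn, a rotation vector about the tool's x, y, z in rad, a list of three. A call has 1 to 20 rows; each row is the pose to reach, as a shift and turn from the pose commanded when the call began, along the tool's axes at that moment; what a row does not reach only later rows make up. A row lasts 1/12 s, in which the tool goes at most 41.7 mm and 7.16 degrees, less where a joint would pass 70% of its speed; a pose out of reach is approached as far as the arm can. A call with a gripper value outside its range is refused whole. "claw" is the opening, from 0 (shut) to 1 (fully open), set as the call begins (left out, the last holds). The fingers move at their own pace and stop on an object; "squeeze" is the grip in N (left out, the last holds). Time passes only in rows, so rows that repeat a pose let the fingers close. It gives the time, the measured TCP pose, the force, the opening and the grip force at its end, in the units of the state.
- get_state(): the state, without advancing time (a new reading comes with each control period).
- capture(name): name is "scene" or "side" or "wrist"; returns a dict with "pixels" (384x512x3 uint8, red, green, blue), "intrinsics" (3x3 intrinsics, pixels), "T" (4x4, takes a point from camera to world coordinates); the wrist camera has in their place "mount" (4x4, takes a point from camera to tool coordinates, whose origin is the TCP and whose axes are the flange's). Camera axes: x right, y down, z forward; pixel columns grow to the right and rows downward; lengths in m; the calibration is good to about 2 mm. A picture is of the moment at which its call begins: read the wrist's pose just before it. There is no depth.
- hand_in(): hands the job in; it is judged then, once.
The state is a dict: "time_s": time; "joint_positions": joint angles; "joint_vel": joint speeds; "effort": joint torques, N m; "ee_pos": TCP position; "tool_rot": TCP orientation; "ft_force": force on the tool from outside, world axes, zero at the start; "moment": the same for the moment, N m; "gripper_width": finger opening in m; "gripper_force": force on a finger pad.
Only numpy, scipy, OpenCV 4.12 (cv2) and the standard library are available. Lean on these libraries where they do the work, as an engineer would, in place of code of your own. Each camera call takes 0.05 s, during which the arm holds its last target. There are 200 camera calls.

TASK

A dark grey slide case already lies on the pan of the spring scale. Stack the loose slide cases on it one on another, each square and centred on the one below, largest first (blue, then teal, then yellow), using as many as it takes for the red pointer to stand in the green band; if the yellow one is not needed it stays lying flat on the bench. Do not push the pan down onto its stop, keep the grey case where it is on the pan, and leave the cans, jar and tube rack undisturbed.

Things in the scene. Friction and masses are not known exactly. Their poses are not given: they have to be found in the camera images.
- scale: spring platform scale fixed to the bench at a varying place and yaw: grey housing 116 (x) x 156 (y) x 40 tall, with a white upright gauge strip (44 wide in y, 4 thick, top 118 above the bench) standing outside the pan at x = +69 mm and another at x = -69 mm; each has a green band from 60 to 77 mm above the bench. Origin: centre of the underside; z up.
- pan (a joint): how far the scale's pan has sunk, in m: 0 with only the grey case on it (the spring is tared for that), stop at 0.062. It sinks 41 mm per further kg (spring 240 N/m, damped). The pan is a flat aluminium plate 108 x 150 x 8; two red pointers fixed to it lie level with its mid-thickness, in front of the gauge strips. A pointer stands in the green band while this value is 0.032 to 0.049.
- pan_top (a point): centre of the pan's flat upper face (113 mm above the bench when sunk 0); x and y axes as the scale's.
- base_case: closed flat-topped dark grey slide case lying on the pan, long side roughly along the scale's y: 136 long (its x) x 68 wide (its y) x 50 tall (its z); 0.5 kg. Origin: centre of its underside.
- case_large: closed flat-topped blue slide case, a plain box 126 long (its x) x 64 wide (its y) x 46 tall (its z), 0.3 to 0.7 (hidden contents) kg; dark seam round it, steel latch on each short end, white blank label on top. Origin: centre of its underside. Starts flat on the bench at any yaw.
- case_medium: closed flat-topped teal slide case, a plain box 114 long (its x) x 60 wide (its y) x 42 tall (its z), about 0.34 kg; dark seam round it, steel latch on each short end, white blank label on top. Origin: centre of its underside. Starts flat on the bench at any yaw.
- case_small: closed flat-topped yellow slide case, a plain box 102 long (its x) x 56 wide (its y) x 38 tall (its z), about 0.30 kg; dark seam round it, steel latch on each short end, white blank label on top. Origin: centre of its underside. Starts flat on the bench at any yaw. Needed on top only if the other two do not bring the pointer into the band.
- yellow_can: bystander: loose upright yellow drink can, 66 across, 165 tall. Origin: centre of its underside.
- silver_can: bystander: loose upright silver drink can with a black band, 80 across, 195 tall. Origin: centre of its underside.
- amber_jar: bystander: loose upright amber jar with a black cap, 56 across, 125 tall. Origin: centre of its underside.
- tube_rack: bystander: loose teal test-tube rack, 150 long (its x) x 65 wide (its y), 70 tall, with glass tubes up to 123 tall. Origin: centre of its underside.

How it is judged:
At the end, for the whole second after the job is handed in: Blue case on the grey, teal on the blue, each flat, centred within 9 mm along both sides and square within 7 degrees; yellow case likewise on the teal one or flat on the bench; pan sunk 31 to 50 mm (pointer in the green band); grey case within 20 mm of the pan centre; all at rest (x of case_large in the frame of base_case between -0.009 and 0.009 m and y of case_large in the frame of base_case between -0.009 and 0.009 m and z of case_large in the frame of base_case between 0.045 and 0.055 m and angle between the x axis of case_large and the x axis of base_case, either way round below 0.12 rad and angle between each of case_large, case_medium, base_case's own z axis and vertical below 0.08 rad and x of case_medium in the frame of case_large between -0.009 and 0.009 m and y of case_medium in the frame of case_large between -0.009 and 0.009 m and z of case_medium in the frame of case_large between 0.041 and 0.051 m and angle between the x axis of case_medium and the x axis of case_large, either way round below 0.12 rad and ((x of case_small in the frame of case_medium between -0.009 and 0.009 m and y of case_small in the frame of case_medium between -0.009 and 0.009 m and z of case_small in the frame of case_medium between 0.037 and 0.047 m and angle between the x axis of case_small and the x axis of case_medium, either way round below 0.12 rad and angle between case_small's own z axis and vertical below 0.08 rad) or (height (world z) of case_small below 0.008 m and angle between case_small's own z axis and vertical below 0.08 rad)) and value of joint pan between 0.031 and 0.05 m and horizontal distance between base_case and pan_top below 0.02 m and linear speed of each of base_case, case_large, case_medium, case_small below 0.02 m/s); the robot touches nothing.
It fails at once if the pan is pushed down onto its stop (sunk over 60 mm) (value of joint pan above 0.06 m).
It fails at once if the yellow can is disturbed (shifted over 20 mm or tipped) (distance of yellow_can from where it was at the start of the episode above 0.02 m or angle between yellow_can's own z axis and vertical above 0.25 rad).
It fails at once if the silver can is disturbed (shifted over 20 mm or tipped) (distance of silver_can from where it was at the start of the episode above 0.02 m or angle between silver_can's own z axis and vertical above 0.25 rad).
It fails at once if the amber jar is disturbed (shifted over 20 mm or tipped) (distance of amber_jar from where it was at the start of the episode above 0.02 m or angle between amber_jar's own z axis and vertical above 0.25 rad).
It fails at once if the tube rack is disturbed (shifted over 20 mm or tipped) (distance of tube_rack from where it was at the start of the episode above 0.02 m or angle between tube_rack's own z axis and vertical above 0.25 rad).
It also fails if it takes over 72 s, if anything falls off the work surface, if the arm or the gripper's body presses on something with over 40 N, if the wrist force passes 120 N, or if a joint passes its speed limit or range.

## Working session

There is one attempt and no reset: what is moved stays moved. The work goes in short steps, Python scripts to look and compute and a tool call to move; the robot and the scene stay as the last step left them, time stands still between calls to the robot, and variables do not carry over. Pictures are saved under pics/ and viewed, at most 10 in all, crops included, and the job is handed in when it is done.

Besides the shell and the picture viewer there is one more tool, called after "Call:" by a JSON object that holds its "fn" and its "kwargs", one argument or row to a line. step_arm: Moves the arm, as the interface text tells. Its arguments: {"type":"object","properties":{"plan":{"type":"array","items":{"type":"object","properties":{"offset":{"type":"array","items":{"type":"number"}},"twist":{"type":"array","items":{"type":"number"}}}}},"claw":{"type":"number"},"squeeze":{"type":"number"}},"required":["plan"]}

```bash
mkdir -p pics; ls
python3 - <<'E'
from cell import *
import cv2,numpy as np
print(get_state(), tip_extent)
for n in("scene","side","wrist"):
    c=capture(n); cv2.imwrite(f"pics/{n}0.png",c["pixels"][...,::-1]); print(n,c["intrinsics"].tolist(),np.round(c.get("T",c.get("mount")),4).tolist())
a=[cv2.imread(f"pics/{n}0.png") for n in("scene","side")]
E
```

```text
pics
{'time_s': 0.0, 'joint_positions': array([-0.06290522,  0.3842289 ,  0.01636344,  1.37115511, -0.00632697,
        1.38819346, -0.04653582]), 'joint_vel': array([ 0.00061274,  0.00195148, -0.00027416,  0.00023058, -0.00104903,
        0.00147123, -0.00045353]), 'effort': array([-4.50568632e-04, -6.27588844e+01,  8.43669288e-01, -3.71825659e+01,
        1.65239023e-02,  1.39937960e-02, -1.08329079e-04]), 'ee_pos': array([6.24541497e-01, 5.49173770e-05, 2.52284071e-01]), 'tool_rot': array([-6.83269977e-04,  7.07093019e-01,  7.07119880e-01, -6.86167849e-04]), 'ft_force': array([-0.43859111,  0.10041783, -0.05971479]), 'moment': array([ 0.00729616,  0.01461373, -0.05498349]), 'gripper_force': 0.0, 'gripper_width': 0.08539903677629751} 0.022
scene [[378.3317973146546, 0.0, 259.29469205630625], [0.0, 378.3317973146546, 197.20253317327263], [0.0, 0.0, 1.0]] [[-0.0443, 0.7783, -0.6263, 1.1689], [0.999, 0.0346, -0.0277, 0.0107], [0.0001, -0.6269, -0.7791, 0.8613], [0.0, 0.0, 0.0, 1.0]]
side [[467.58463034128744, 0.0, 255.27841942157247], [0.0, 467.58463034128744, 187.91530671036918], [0.0, 0.0, 1.0]] [[0.9951, -0.0518, 0.0847, 0.4561], [-0.0981, -0.6407, 0.7615, -1.0103], [0.0148, -0.7661, -0.6426, 0.9577], [0.0, 0.0, 0.0, 1.0]]
wrist [[298.00332047580497, 0.0, 259.14869966981877], [0.0, 298.00332047580497, 199.39385762706897], [0.0, 0.0, 1.0]] [[-0.0003, -0.9518, -0.3068, 0.0773], [1.0, -0.0, -0.0009, 0.0011], [0.0008, -0.3068, 0.9518, -0.1208], [0.0, 0.0, 0.0, 1.0]]
```

View pics/scene0.png

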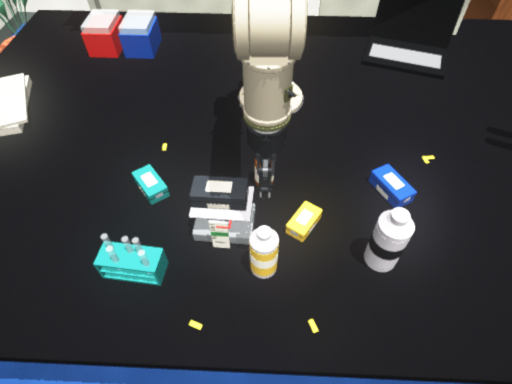

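View pics/side0.png

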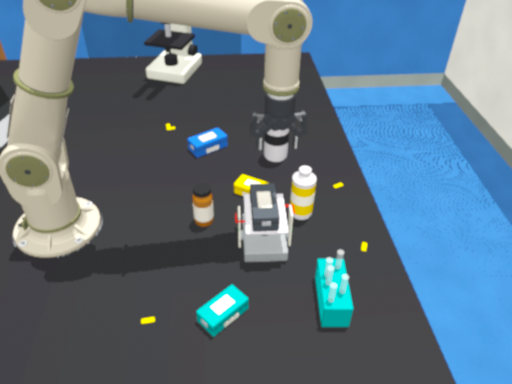

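The scene view shows blue at (393,185), teal (151,183), yellow (304,221) and the grey case on the scale at (223,190). In the side view the jar is at (203,206), with the silver can just behind blue.

```bash
cat > h.py <<'E'
import cv2,numpy as np
from cell import *
from scipy.spatial.transform import Rotation as R
def pose():
    s=get_state(); q=s["tool_rot"]; M=np.eye(4); M[:3,:3]=R.from_quat([q[1],q[2],q[3],q[0]]).as_matrix(); M[:3,3]=s["ee_pos"]; return M
def cam(n):
    P=pose(); c=capture(n); T=c["T"] if "T" in c else P@c["mount"]
    return c["pixels"],c["intrinsics"],np.array(T)
def cast(uv,z,K,T):
    uv=np.atleast_2d(uv).astype(float); d=np.c_[(uv-K[:2,2])/K[0,0],np.ones(len(uv))]@T[:3,:3].T
    return T[:3,3]+d*((z-T[2,3])/d[:,2])[:,None]
def hsv(p): return cv2.cvtColor(p,cv2.COLOR_RGB2HSV)
COL=dict(blue=((102,120,60),(125,255,255)),teal=((80,120,60),(98,255,255)),yellow=((20,140,90),(34,255,255)))
H=dict(blue=.046,teal=.042,yellow=.038,grey=.163)
def blobs(m,amin=150):
    cs,_=cv2.findContours(m.astype(np.uint8),cv2.RETR_EXTERNAL,cv2.CHAIN_APPROX_NONE)
    return sorted([c for c in cs if cv2.contourArea(c)>amin],key=cv2.contourArea,reverse=True)
def rect(c,z,K,T):
    w=cast(c.reshape(-1,2),z,K,T)[:,:2].astype(np.float32); r=cv2.minAreaRect(w*1000)
    b=cv2.boxPoints(r)/1000; e=b[1]-b[0]; f=b[2]-b[1]; 
    if np.linalg.norm(f)>np.linalg.norm(e): e,f=f,e
    return b.mean(0).round(4),np.linalg.norm(e).round(4),np.linalg.norm(f).round(4),np.degrees(np.arctan2(e[1],e[0])).round(1)
E
python3 - <<'E'
from h import *
for n in("scene","side"):
    p,K,T=cam(n); h=hsv(p)
    for k,(a,b) in COL.items():
        for c in blobs(cv2.inRange(h,a,b),100)[:3]:
            print(n,k,c.reshape(-1,2).mean(0).round(),cv2.contourArea(c),rect(c,H[k]/2,K,T))
    for u,z in ([(265,270),.02],[(383,262),.02]) if n=="scene" else ([(203,222),0.0],[(303,215),0],[(276,157),0],[(265,197),.163]):
        print(n,u,cast(u,z,K,T).round(3))
E
```

```text
scene blue [232. 377.] 5284.0 (array([ 0.9617, -0.052 ], dtype=float32), np.float32(0.9866), np.float32(0.0427), np.float32(-87.5))
scene blue [391. 185.] 1124.5 (array([0.4304, 0.3642], dtype=float32), np.float32(0.1513), np.float32(0.1025), np.float32(30.4))
scene blue [142.  40.] 964.5 (array([-0.3689, -0.5719], dtype=float32), np.float32(0.3644), np.float32(0.1757), np.float32(17.8))
scene teal [131. 261.] 2072.0 (array([ 0.7148, -0.3326], dtype=float32), np.float32(0.1885), np.float32(0.1045), np.float32(84.5))
scene teal [150. 184.] 811.0 (array([ 0.453 , -0.3422], dtype=float32), np.float32(0.152), np.float32(0.0683), np.float32(38.8))
scene yellow [304. 221.] 822.0 (array([0.5655, 0.1046], dtype=float32), np.float32(0.1276), np.float32(0.0671), np.float32(-32.0))
scene yellow [264. 270.] 105.5 (array([0.7194, 0.0014], dtype=float32), np.float32(0.0626), np.float32(0.0276), np.float32(-87.5))
scene yellow [264. 255.] 100.5 (array([ 6.783e-01, -1.000e-04], dtype=float32), np.float32(0.0695), np.float32(0.0321), np.float32(-87.5))
scene (265, 270) [[0.723 0.005 0.02 ]]
scene (38
[... 527 characters left out ...]
 np.float32(84.4))
side teal [222. 309.] 1447.0 (array([ 0.4584, -0.3383], dtype=float32), np.float32(0.1337), np.float32(0.0846), np.float32(39.0))
side yellow [248. 183.] 254.5 (array([0.5551, 0.1155], dtype=float32), np.float32(0.1045), np.float32(0.0946), np.float32(53.8))
side yellow [303. 191.] 139.5 (array([0.7259, 0.078 ], dtype=float32), np.float32(0.0753), np.float32(0.0542), np.float32(-12.4))
side yellow [302. 208.] 125.0 (array([ 0.7063, -0.0039], dtype=float32), np.float32(0.0694), np.float32(0.0505), np.float32(-12.5))
side (203, 222) [[ 0.415 -0.017  0.   ]]
side (303, 215) [[ 0.712 -0.012  0.   ]]
side (276, 157) [[0.67  0.285 0.   ]]
side (265, 197) [[ 0.582 -0.107  0.163]]
```

View pics/wrist0.png

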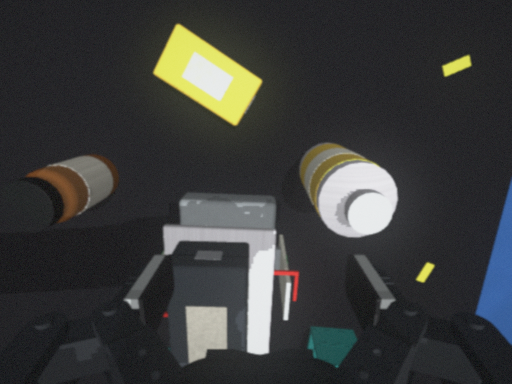

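Call:
{"fn": "step_arm", "kwargs": {
  "plan": [
    {"offset":[-0.035,-0.015,-0.01]},
    {"offset":[-0.07,-0.03,-0.025]},
    {"offset":[-0.095,-0.045,-0.04]},
    {"offset":[-0.095,-0.045,-0.04]},
    {"offset":[-0.095,-0.045,-0.04]},
    {"offset":[-0.095,-0.045,-0.04]}
  ],
  "claw": 1
}}

```text
invalid input
```

Run:
```python
from h import *
p,K,T=cam("wrist"); np.savez("g.npz",p=p,K=K,T=T); cv2.imwrite("pics/grey.png",p[...,::-1]); print(pose()[:3,3])
print([hsv(p)[r,c].tolist() for r,c in((100,255),(150,200),(199,255),(230,255))])
```

```text
[6.24853834e-01 4.33681696e-05 2.52961196e-01]
[[33, 55, 56], [60, 17, 45], [105, 12, 88], [126, 8, 163]]
```

View pics/grey.png

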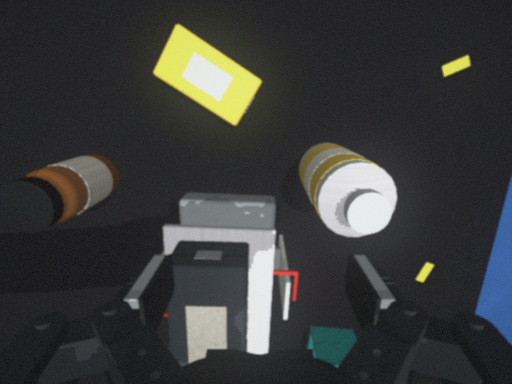

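The move was refused, probably because each row needs a twist, so this picture is the same as before: the grey case's top is at about (207,330).

Call:
{"fn": "step_arm", "kwargs": {
  "plan": [
    {"offset":[-0.035,-0.015,-0.01],"twist":[0,0,0]},
    {"offset":[-0.07,-0.03,-0.025],"twist":[0,0,0]},
    {"offset":[-0.095,-0.045,-0.04],"twist":[0,0,0]},
    {"offset":[-0.095,-0.045,-0.04],"twist":[0,0,0]},
    {"offset":[-0.095,-0.045,-0.04],"twist":[0,0,0]},
    {"offset":[-0.095,-0.045,-0.04],"twist":[0,0,0]}
  ],
  "claw": 1
}}

```text
time_s: 0.8
ee_pos: [0.5801, -0.0943, 0.2932]
tool_rot: [-0.0, 0.707, 0.707, 0.0]
ft_force: [0.3, 0.6, -1.5]
gripper_width: 0.0852
gripper_force: 0.0
```

Run:
```python
from h import *
p,K,T=cam("wrist"); np.savez("g.npz",p=p,K=K,T=T); cv2.imwrite("pics/grey2.png",p[...,::-1]); print(pose()[:3,3])
```

```text
[ 0.58013026 -0.09353562  0.29268316]
```

View pics/grey2.png

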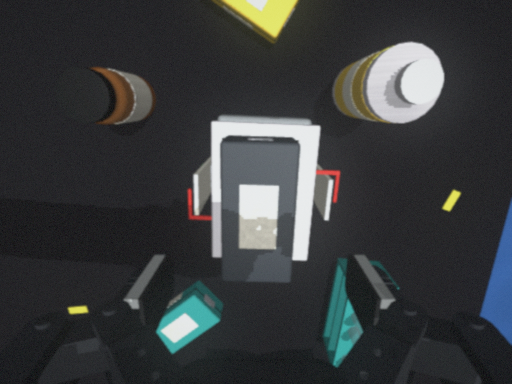

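Grey top face is roughly (222,143), (299,143), (291,281), (222,281), with its label at (240,184) to (277,248). I'll measure the edges numerically.

Run:
```python
from h import *
d=np.load("g.npz"); p,K,T=d["p"],d["K"],d["T"]; g=cv2.GaussianBlur(cv2.cvtColor(p,cv2.COLOR_RGB2GRAY),(3,3),0).astype(float)
print(g[126:152,270].astype(int)); print(g[270:292,250].astype(int),g[270:292,270].astype(int)); print(g[200,205:240].astype(int),g[200,285:320].astype(int))
L=[(np.argmin(np.diff(g[r,213:235]))+213.5,r) for r in range(150,250,2)]
Rr=[(np.argmax(np.diff(g[r,283:308]))+283.5,r) for r in range(150,250,2)]
for n,e in("L",L),("R",Rr):
    w=cast(e,.163,K,T)[:,:2]; q=np.polyfit(w[:,1],w[:,0],1); k=abs(np.polyval(q,w[:,1])-w[:,0])<.0015; q=np.polyfit(w[k,1],w[k,0],1); print(n,q,np.polyval(q,-.1),k.sum())
for u in[(260,143),(260,281),(222,143),(299,143),(291,281),(222,281)]: print(u,cast(u,.163,K,T).round(4))
m=(g>110).astype(np.uint8); 
lab=np.zeros_like(m); lab[178:256,232:285]=1
c=blobs((g>90)*lab)[0]; print(cv2.contourArea(c),rect(c,.163,K,T))
# gauge/pan: pan outer rectangle
```

```text
[233 234 234 234 234 234 234 234 231 210 160 115 107 119 114  90  78  83
  93 101 106 108 107 107 107 107]
[65 67 70 73 76 79 80 80 80 79 75 65 52 46 44 43 43 44 44 43 42 42] [84 84 84 84 83 83 83 82 82 80 77 68 57 49 46 45 45 45 44 44 44 42]
[ 98  84  66  53  52  76 127 184 219 230 231 231 231 231 222 189 136  99
  93  96  97  97  98  97  96  97  98  98  97  98  97  98 105 132 179] [102 103 103 102 103 103 102 102 100  99 121 169 213 231 234 234 234 235
 235 235 234 235 235 235 235 232 221 187 140 111 107 108 109 109 109]
L [0.0248434  0.54897101] 0.5464866666341169 50
R [0.03048467 0.61652504] 0.613476576758951 50
(260, 143) [[ 0.5817 -0.0484  0.163 ]]
(260, 281) [[ 0.5818 -0.181   0.163 ]]
(222, 143) [[ 0.55   -0.0484  0.163 ]]
(299, 143) [[ 0.6142 -0.0484  0.163 ]]
(291, 281) [[ 0.6118 -0.181   0.163 ]]
(222, 281) [[ 0.5449 -0.181   0.163 ]]
3235.0 (array([ 0.58  , -0.1135], dtype=float32), np.float32(0.0702), np.float32(0.0466), np.float32(-90.0))
```

Call:
{"fn": "step_arm", "kwargs": {
  "plan": [
    {"offset":[0.445,-0.15,0.08],"twist":[0,0,0.785]},
    {"offset":[0.445,-0.15,0.08],"twist":[0,0,0.785]},
    {"offset":[0.445,-0.15,0.08],"twist":[0,0,0.785]},
    {"offset":[0.445,-0.15,0.08],"twist":[0,0,0.785]},
    {"offset":[0.445,-0.15,0.08],"twist":[0,0,0.785]},
    {"offset":[0.445,-0.15,0.08],"twist":[0,0,0.785]},
    {"offset":[0.445,-0.15,0.08],"twist":[0,0,0.785]},
    {"offset":[0.445,-0.15,0.08],"twist":[0,0,0.785]},
    {"offset":[0.445,-0.15,0.08],"twist":[0,0,0.785]},
    {"offset":[0.445,-0.15,0.08],"twist":[0,0,0.785]},
    {"offset":[0.445,-0.15,0.08],"twist":[0,0,0.785]},
    {"offset":[0.445,-0.15,0.08],"twist":[0,0,0.785]},
    {"offset":[0.445,-0.15,0.08],"twist":[0,0,0.785]},
    {"offset":[0.445,-0.15,0.08],"twist":[0,0,0.785]},
    {"offset":[0.445,-0.15,0.08],"twist":[0,0,0.785]},
    {"offset":[0.445,-0.15,0.08],"twist":[0,0,0.785]}
  ]
}}

```text
time_s: 2.18
ee_pos: [0.4302, 0.3495, 0.213]
tool_rot: [0.0, 0.924, 0.383, -0.0]
ft_force: [0.6, 0.3, -0.3]
gripper_width: 0.0853
gripper_force: 0.0
```

```bash
cat >> h.py <<'E'
def look(k,z,save=None):
    """rect of the label on top of case k (top at height z), plus hull of its colour at z; tool pose"""
    p,K,T=cam("wrist"); h=hsv(p); a,b=COL[k]
    if save: cv2.imwrite(save,p[...,::-1])
    c=blobs(cv2.inRange(h,a,b))[0]; print("hull",c.reshape(-1,2).mean(0).round(),cv2.contourArea(c),rect(c,z,K,T))
    m=np.zeros(h.shape[:2],np.uint8); cv2.drawContours(m,[cv2.convexHull(c)],-1,1,-1)
    for l in blobs((h[...,1]<70)&(h[...,2]>120)&(m>0),80)[:2]: print("label",rect(l,z,K,T),l.reshape(-1,2).mean(0).round())
    P=pose(); print("tcp",P[:3,3].round(4),"toolx yaw",np.degrees(np.arctan2(P[1,0],P[0,0])).round(2)); return p,K,T,c
E
python3 - <<'E'
from h import *
look("blue",.046,"pics/blue.png")
E
```

```text
hull [252. 169.] 747.5 (array([0.4376, 0.3629], dtype=float32), np.float32(0.1264), np.float32(0.0649), np.float32(30.2))
label (array([0.4371, 0.3626], dtype=float32), np.float32(0.0595), np.float32(0.0351), np.float32(30.0)) [253. 171.]
tcp [0.4305 0.3491 0.2132] toolx yaw 44.94
```

View pics/blue.png

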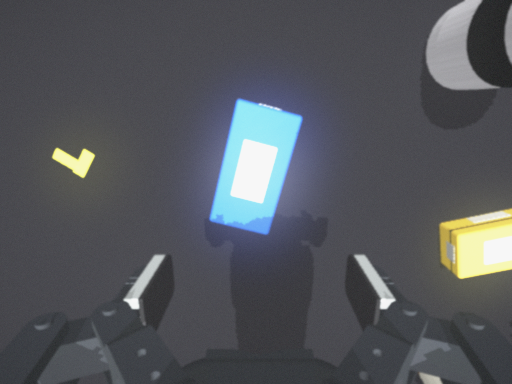

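Blue case measured at (0.4374, 0.3628), yaw 30°, 126 x 65 mm as expected; it sits at pixel (255,168), clear of the silver can.

Call:
{"fn": "step_arm", "kwargs": {
  "plan": [
    {"offset":[0.0146,-0.0048,0.03],"twist":[0,0,0.12]},
    {"offset":[0.0146,-0.0048,0.06],"twist":[0,0,0.26]},
    {"offset":[0.0146,-0.0048,0.09],"twist":[0,0,0.26]},
    {"offset":[0.0146,-0.0048,0.12],"twist":[0,0,0.26]},
    {"offset":[0.0146,-0.0048,0.15],"twist":[0,0,0.26]},
    {"offset":[0.0146,-0.0048,0.17],"twist":[0,0,0.26]},
    {"offset":[0.0146,-0.0048,0.179],"twist":[0,0,0.26]},
    {"offset":[0.0146,-0.0048,0.179],"twist":[0,0,0.26]},
    {"offset":[0.0146,-0.0048,0.179],"twist":[0,0,0.26]}
  ],
  "claw": 1
}}

```text
time_s: 2.98
ee_pos: [0.4376, 0.3635, 0.035]
tool_rot: [-0.0, 0.966, 0.259, 0.0]
ft_force: [0.7, 0.1, 0.5]
gripper_width: 0.0853
gripper_force: 0.0
```

Call:
{"fn": "step_arm", "kwargs": {
  "plan": [
    {"offset":[0,0,0],"twist":[0,0,0]},
    {"offset":[0,0,0],"twist":[0,0,0]},
    {"offset":[0,0,0],"twist":[0,0,0]},
    {"offset":[0,0,0],"twist":[0,0,0]},
    {"offset":[0,0,0],"twist":[0,0,0]},
    {"offset":[0,0,0],"twist":[0,0,0]}
  ],
  "claw": 0,
  "squeeze": 50
}}

```text
time_s: 3.48
ee_pos: [0.438, 0.3647, 0.0365]
tool_rot: [-0.001, 0.966, 0.26, 0.002]
ft_force: [-0.4, -0.6, 7.3]
gripper_width: 0.0631
gripper_force: 56.9
```

Call:
{"fn": "step_arm", "kwargs": {
  "plan": [
    {"offset":[0,0,-0.02],"twist":[0,0,0]},
    {"offset":[0,0,-0.055],"twist":[0,0,0]},
    {"offset":[0,0,-0.09],"twist":[0,0,0]},
    {"offset":[0,0,-0.125],"twist":[0,0,0]},
    {"offset":[0,0,-0.16],"twist":[0,0,0]},
    {"offset":[0,0,-0.195],"twist":[0,0,0]},
    {"offset":[0,0,-0.215],"twist":[0,0,0]},
    {"offset":[0,0,-0.215],"twist":[0,0,0]},
    {"offset":[0,0,-0.215],"twist":[0,0,0]},
    {"offset":[0,0,-0.215],"twist":[0,0,0]},
    {"offset":[0,0,-0.215],"twist":[0,0,0]},
    {"offset":[0,0,-0.215],"twist":[0,0,0]}
  ]
}}

```text
time_s: 4.48
ee_pos: [0.4362, 0.3631, 0.2472]
tool_rot: [0.001, 0.966, 0.26, -0.002]
ft_force: [0.4, -0.4, -4.6]
gripper_width: 0.0631
gripper_force: 57.5
```

```bash
cat >> h.py <<'E'
def go(x,y,z,yaw):
    """tool-frame offset and twist from the measured pose to a tool-down pose"""
    P=pose(); t=np.radians(yaw); X=np.array([np.cos(t),np.sin(t),0]); Z=np.array([0,0,-1.]); G=np.c_[X,np.cross(Z,X),Z]
    o=P[:3,:3].T@(np.array([x,y,z])-P[:3,3]); w=R.from_matrix(P[:3,:3].T@G).as_rotvec(); print("offset",o.round(4),"twist",w.round(4))
E
python3 - <<'E'
from h import *
s=get_state(); print(s["ee_pos"],s["ft_force"],s["moment"],s["gripper_width"],s["joint_positions"])
c=.0015; go(.5798+c*np.cos(np.radians(88.4)),-.1138+c*np.sin(np.radians(88.4)),.25,88.4)
p,K,T=cam("wrist"); cv2.imwrite("pics/held.png",p[...,::-1])
E
```

```text
[0.43620368 0.36309634 0.2471838 ] [ 0.44588617 -0.37767362 -4.6458386 ] [-0.01345396 -0.05118571 -0.02874707] 0.06313288177060256 [-0.62308891  0.2712635  -0.15703088  1.53402015  0.04272163  1.34337792
 -1.82917344]
offset [-0.1144  0.4833 -0.0021] twist [-0.0013  0.0036 -1.017 ]
```

View pics/held.png

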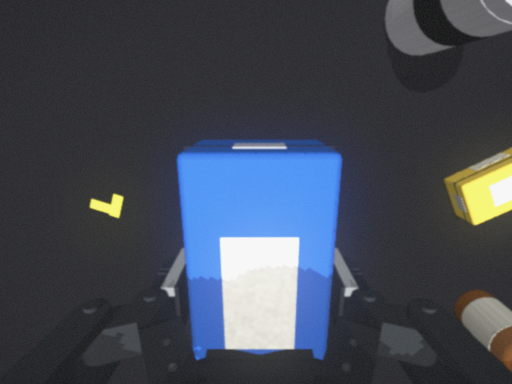

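Call:
{"fn": "step_arm", "kwargs": {
  "plan": [
    {"offset":[-0.0057,0.0242,-0.0002],"twist":[0,0,-0.05]},
    {"offset":[-0.0143,0.0605,-0.0006],"twist":[0,0,-0.13]},
    {"offset":[-0.0228,0.0968,-0.001],"twist":[0,0,-0.21]},
    {"offset":[-0.0314,0.1331,-0.001],"twist":[0,0,-0.29]},
    {"offset":[-0.04,0.1694,-0.001],"twist":[0,0,-0.37]},
    {"offset":[-0.0485,0.2057,-0.002],"twist":[0,0,-0.45]},
    {"offset":[-0.057,0.242,-0.002],"twist":[0,0,-0.53]},
    {"offset":[-0.0656,0.2783,-0.003],"twist":[0,0,-0.61]},
    {"offset":[-0.0742,0.3146,-0.003],"twist":[0,0,-0.69]},
    {"offset":[-0.0827,0.3509,-0.004],"twist":[0,0,-0.77]},
    {"offset":[-0.0913,0.3872,-0.004],"twist":[0,0,-0.85]},
    {"offset":[-0.0998,0.4235,-0.005],"twist":[0,0,-0.92]},
    {"offset":[-0.107,0.455,-0.005],"twist":[0,0,-0.98]},
    {"offset":[-0.1115,0.474,-0.005],"twist":[0,0,-1.017]},
    {"offset":[-0.114,0.4828,-0.005],"twist":[0,0,-1.017]},
    {"offset":[-0.114,0.4828,-0.005],"twist":[0,0,-1.017]},
    {"offset":[-0.114,0.4828,-0.005],"twist":[0,0,-1.017]},
    {"offset":[-0.114,0.4828,-0.005],"twist":[0,0,-1.017]},
    {"offset":[-0.114,0.4828,-0.005],"twist":[0,0,-1.017]}
  ]
}}

```text
time_s: 6.12
ee_pos: [0.5806, -0.1087, 0.2543]
tool_rot: [-0.0, 0.716, 0.698, 0.0]
ft_force: [-0.2, -0.7, -4.0]
gripper_width: 0.0631
gripper_force: 57.4
```

Run:
```python
from h import *
s=get_state(); print(s["ee_pos"],s["ft_force"],s["moment"],s["tool_rot"])
c=.002; go(.5798,-.1138+c,.21,88.4)
```

```text
[ 0.58062645 -0.10866342  0.25425386] [-0.15444385 -0.656458   -3.96775133] [ 0.01339337 -0.01264747  0.00072629] [-4.30815847e-04  7.15986320e-01  6.98114115e-01  2.93629502e-04]
offset [-0.0032 -0.0007  0.0443] twist [-0.0002 -0.001   0.0026]
```

Call:
{"fn": "step_arm", "kwargs": {
  "plan": [
    {"offset":[-0.0032,-0.0007,0.02],"twist":[0,0,0]},
    {"offset":[-0.0032,-0.0007,0.04],"twist":[0,0,0]},
    {"offset":[-0.0032,-0.0007,0.049],"twist":[0,0,0]},
    {"offset":[-0.0032,-0.0007,0.049],"twist":[0,0,0]},
    {"offset":[-0.0032,-0.0007,0.052],"twist":[0,0,0]},
    {"offset":[-0.0032,-0.0007,0.055],"twist":[0,0,0]},
    {"offset":[-0.0032,-0.0007,0.058],"twist":[0,0,0]},
    {"offset":[-0.0032,-0.0007,0.061],"twist":[0,0,0]},
    {"offset":[-0.0032,-0.0007,0.064],"twist":[0,0,0]},
    {"offset":[-0.0032,-0.0007,0.067],"twist":[0,0,0]},
    {"offset":[-0.0032,-0.0007,0.067],"twist":[0,0,0]},
    {"offset":[-0.0032,-0.0007,0.067],"twist":[0,0,0]},
    {"offset":[-0.0032,-0.0007,0.067],"twist":[0,0,0]}
  ]
}}

```text
time_s: 7.2
ee_pos: [0.58, -0.1142, 0.1875]
tool_rot: [0.0, 0.717, 0.697, 0.0]
ft_force: [1.5, 0.1, -1.2]
gripper_width: 0.0633
gripper_force: 57.8
```

Call:
{"fn": "step_arm", "kwargs": {
  "plan": [
    {"offset":[0,0,0.003],"twist":[0,0,0]},
    {"offset":[0,0,0.005],"twist":[0,0,0]},
    {"offset":[0,0,0.005],"twist":[0,0,0]},
    {"offset":[0,0,0.005],"twist":[0,0,0]}
  ]
}}

```text
time_s: 7.53
ee_pos: [0.5799, -0.1142, 0.1823]
tool_rot: [0.0, 0.717, 0.697, 0.0]
ft_force: [-0.5, 0.6, 1.0]
gripper_width: 0.0634
gripper_force: 57.9
```

Call:
{"fn": "step_arm", "kwargs": {
  "plan": [
    {"offset":[0,0,0],"twist":[0,0,0]},
    {"offset":[0,0,0],"twist":[0,0,0]},
    {"offset":[0,0,0],"twist":[0,0,0]},
    {"offset":[0,0,0],"twist":[0,0,0]},
    {"offset":[0,0,0],"twist":[0,0,0]}
  ],
  "claw": 1
}}

```text
time_s: 7.95
ee_pos: [0.5798, -0.1143, 0.1824]
tool_rot: [0.0, 0.717, 0.697, -0.0]
ft_force: [0.2, -0.0, -0.1]
gripper_width: 0.0854
gripper_force: 0.0
```

Call:
{"fn": "step_arm", "kwargs": {
  "plan": [
    {"offset":[0,0,-0.03],"twist":[0,0,0]},
    {"offset":[0,0,-0.065],"twist":[0,0,0]},
    {"offset":[0,0,-0.1],"twist":[0,0,0]},
    {"offset":[0,0,-0.13],"twist":[0,0,0]},
    {"offset":[0,0,-0.145],"twist":[0,0,0]},
    {"offset":[0,0,-0.145],"twist":[0,0,0]},
    {"offset":[0,0,-0.145],"twist":[0,0,0]}
  ]
}}

```text
time_s: 8.53
ee_pos: [0.5802, -0.1143, 0.3281]
tool_rot: [0.001, 0.717, 0.697, 0.001]
ft_force: [0.6, 0.8, -1.5]
gripper_width: 0.0854
gripper_force: 0.0
```

Run:
```python
from h import *
COL["blue"]=((102,120,50),(125,255,255))
p,K,T,c=look("blue",.190,"pics/st1.png")
print([x.tolist() for x in (c.reshape(-1,2).min(0),c.reshape(-1,2).max(0))])
np.savez("s1.npz",p=p,K=K,T=T)
```

```text
hull [258. 190.] 8993.5 (array([ 0.5805, -0.1171], dtype=float32), np.float32(0.1269), np.float32(0.064), np.float32(88.3))
label (array([ 0.5806, -0.1177], dtype=float32), np.float32(0.0562), np.float32(0.0327), np.float32(88.5)) [258. 195.]
tcp [ 0.5797 -0.1142  0.3266] toolx yaw 88.39
[[222, 124], [294, 258]]
```

View pics/st1.png

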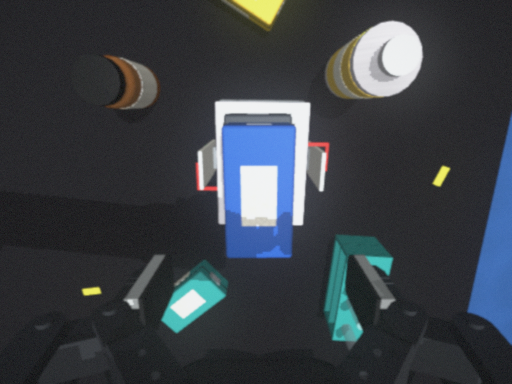

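Blue sits square on grey at (258,190), with a strip of the grey visible at rows 114–122.

Run:
```python
from h import *
d=np.load("s1.npz"); p,K,T=d["p"],d["K"],d["T"]; g=cv2.cvtColor(p,cv2.COLOR_RGB2GRAY).astype(int)
print(p[106:130,240].tolist())
for r in range(112,118): print(r,cast((240,r),.144,K,T).round(4))
go(.455,-.34,.21,39)
```

```text
[[241, 243, 243], [241, 242, 243], [240, 242, 242], [241, 242, 243], [241, 242, 243], [239, 241, 241], [228, 231, 233], [154, 159, 162], [86, 88, 96], [85, 89, 100], [97, 106, 113], [108, 116, 126], [112, 120, 129], [117, 125, 133], [116, 122, 134], [109, 118, 132], [83, 97, 120], [58, 74, 109], [60, 79, 122], [59, 89, 157], [69, 111, 202], [74, 124, 221], [80, 132, 228], [84, 137, 233]]
112 [[ 0.5646 -0.0447  0.144 ]]
113 [[ 0.5645 -0.0456  0.144 ]]
114 [[ 0.5645 -0.0466  0.144 ]]
115 [[ 0.5644 -0.0475  0.144 ]]
116 [[ 0.5644 -0.0485  0.144 ]]
117 [[ 0.5643 -0.0494  0.144 ]]
offset [-0.2292 -0.1182  0.1167] twist [-6.000e-04  2.000e-04  8.621e-01]
```

Call:
{"fn": "step_arm", "kwargs": {
  "plan": [
    {"offset":[-0.229,-0.118,0.117],"twist":[0,0,0.862]},
    {"offset":[-0.229,-0.118,0.117],"twist":[0,0,0.862]},
    {"offset":[-0.229,-0.118,0.117],"twist":[0,0,0.862]},
    {"offset":[-0.229,-0.118,0.117],"twist":[0,0,0.862]},
    {"offset":[-0.229,-0.118,0.117],"twist":[0,0,0.862]},
    {"offset":[-0.229,-0.118,0.117],"twist":[0,0,0.862]},
    {"offset":[-0.229,-0.118,0.117],"twist":[0,0,0.862]},
    {"offset":[-0.229,-0.118,0.117],"twist":[0,0,0.862]},
    {"offset":[-0.229,-0.118,0.117],"twist":[0,0,0.862]},
    {"offset":[-0.229,-0.118,0.117],"twist":[0,0,0.862]},
    {"offset":[-0.229,-0.118,0.117],"twist":[0,0,0.862]},
    {"offset":[-0.229,-0.118,0.117],"twist":[0,0,0.862]}
  ]
}}

```text
time_s: 9.58
ee_pos: [0.4565, -0.3385, 0.2104]
tool_rot: [-0.0, 0.942, 0.335, 0.0]
ft_force: [0.7, 0.9, 0.5]
gripper_width: 0.0853
gripper_force: 0.0
```

Run:
```python
from h import *
p,K,T,c=look("teal",.042,"pics/teal.png"); 
r=rect(c,.042,K,T); yaw=r[3]; go(r[0][0],r[0][1],.033,yaw)
```

```text
hull [468.  11.] 1579.5 (array([ 0.6846, -0.3824], dtype=float32), np.float32(0.0719), np.float32(0.0239), np.float32(-50.8))
tcp [ 0.4565 -0.3386  0.2105] toolx yaw 39.17
offset [0.1491 0.178  0.1776] twist [-3.0000e-04 -6.0000e-04  1.5703e+00]
```

Run:
```python
from h import *
im=cv2.imread("pics/teal.png"); h=cv2.cvtColor(im,cv2.COLOR_BGR2HSV)
print(h[100:300:20,256].tolist())
for a in((75,80,60),(75,60,100)):
    for c in blobs(cv2.inRange(h,a,(101,255,255)),100)[:4]: print(c.reshape(-1,2).mean(0).round(),cv2.contourArea(c),cv2.boundingRect(c),cv2.minAreaRect(c))
```

```text
[[96, 44, 111], [93, 58, 131], [90, 35, 247], [0, 0, 247], [0, 0, 247], [0, 0, 247], [90, 93, 247], [90, 39, 117], [94, 43, 95], [94, 25, 81]]
[262. 179.] 6659.0 (230, 124, 65, 114) ((262.0, 180.5), (113.0, 64.0), 90.0)
[469.  10.] 1778.0 (426, 0, 86, 34) ((468.5, 16.5), (33.0, 85.0), 90.0)
[267. 168.] 7276.0 (230, 114, 76, 124) ((267.5, 175.5), (123.0, 75.0), 90.0)
[470.  10.] 1789.0 (426, 0, 86, 34) ((468.5, 16.5), (33.0, 85.0), 90.0)
```

Run:
```python
from h import *
COL["teal"]=((75,80,150),(101,255,255))
p,K,T,c=look("teal",.042); r=rect(c,.042,K,T); go(r[0][0],r[0][1],.033,r[3])
h=hsv(p); g=cv2.cvtColor(p,cv2.COLOR_RGB2GRAY)
m=(h[...,1]<25)&(h[...,2]>230); m[:100]=0
for l in blobs(m,80)[:2]: print("lab",rect(l,.042,K,T),cv2.boundingRect(l))
for col in(245,275): print(col,g[118:140,col].tolist(),g[225:245,col].tolist())
for row in (150,210): print(g[row,222:242].tolist(),g[row,280:302].tolist())
```

```text
hull [262. 179.] 6629.5 (array([ 0.4609, -0.3406], dtype=float32), np.float32(0.1156), np.float32(0.0616), np.float32(39.1))
label (array([ 0.4653, -0.3369], dtype=float32), np.float32(0.095), np.float32(0.0559), np.float32(38.9)) [262. 172.]
tcp [ 0.4563 -0.3389  0.2105] toolx yaw 39.15
offset [0.0024 0.0042 0.1775] twist [ 0.0002 -0.0005  0.0008]
lab (array([ 0.4594, -0.3418], dtype=float32), np.float32(0.0532), np.float32(0.0329), np.float32(39.6)) (245, 159, 34, 52)
lab (array([ 0.2591, -0.3154], dtype=float32), np.float32(0.017), np.float32(0.0121), np.float32(74.5)) (125, 297, 14, 12)
245 [113, 117, 117, 121, 122, 126, 144, 170, 184, 208, 219, 228, 234, 237, 237, 237, 237, 237, 237, 237, 237, 237] [216, 216, 215, 215, 216, 216, 216, 215, 214, 213, 206, 169, 121, 110, 107, 108, 106, 108, 105, 101]
275 [120, 121, 122, 122, 124, 128, 143, 172, 185, 208, 219, 227, 233, 236, 236, 236, 236, 236, 236, 236, 236, 236] [217, 217, 217, 217, 217, 216, 216, 215, 214, 214, 209, 173, 128, 114, 113, 113, 110, 110, 107, 107]
[124, 123, 125, 124, 126, 126, 127, 129, 137, 178, 215, 225, 233, 235, 236, 237, 236, 237, 236, 236] [235, 236, 235, 236, 235, 235, 235, 235, 235, 235, 232, 225, 215, 186, 143, 137, 138, 133, 136, 134, 132, 133]
[124, 125, 126, 127, 125, 120, 121, 123, 121, 124, 150, 208, 221, 227, 230, 231, 231, 231, 231, 231] [231, 232, 231, 231, 231, 231, 230, 230, 228, 224, 217, 185, 144, 139, 139, 137, 138, 139, 135, 134, 133, 132]
```

Call:
{"fn": "step_arm", "kwargs": {
  "plan": [
    {"offset":[0.0015,0.004,0.03],"twist":[0,0,0]},
    {"offset":[0.0015,0.004,0.06],"twist":[0,0,0]},
    {"offset":[0.0015,0.004,0.09],"twist":[0,0,0]},
    {"offset":[0.0015,0.004,0.12],"twist":[0,0,0]},
    {"offset":[0.0015,0.004,0.15],"twist":[0,0,0]},
    {"offset":[0.0015,0.004,0.17],"twist":[0,0,0]},
    {"offset":[0.0015,0.004,0.176],"twist":[0,0,0]},
    {"offset":[0.0015,0.004,0.176],"twist":[0,0,0]},
    {"offset":[0.0015,0.004,0.176],"twist":[0,0,0]}
  ],
  "claw": 1
}}

```text
time_s: 10.43
ee_pos: [0.4599, -0.3422, 0.0353]
tool_rot: [0.0, 0.943, 0.334, 0.0]
ft_force: [0.1, 0.9, 0.8]
gripper_width: 0.0853
gripper_force: 0.0
```

Call:
{"fn": "step_arm", "kwargs": {
  "plan": [
    {"offset":[0,0,0],"twist":[0,0,0]},
    {"offset":[0,0,0],"twist":[0,0,0]},
    {"offset":[0,0,0],"twist":[0,0,0]},
    {"offset":[0,0,0],"twist":[0,0,0]},
    {"offset":[0,0,0],"twist":[0,0,0]},
    {"offset":[0,0,0],"twist":[0,0,0]}
  ],
  "claw": 0,
  "squeeze": 50
}}

```text
time_s: 10.93
ee_pos: [0.4601, -0.3425, 0.0362]
tool_rot: [0.001, 0.943, 0.334, 0.001]
ft_force: [-0.5, 0.9, 6.3]
gripper_width: 0.0591
gripper_force: 55.4
```

Call:
{"fn": "step_arm", "kwargs": {
  "plan": [
    {"offset":[0,0,-0.02],"twist":[0,0,0]},
    {"offset":[0,0,-0.055],"twist":[0,0,0]},
    {"offset":[0,0,-0.09],"twist":[0,0,0]},
    {"offset":[0,0,-0.125],"twist":[0,0,0]},
    {"offset":[0,0,-0.16],"twist":[0,0,0]},
    {"offset":[0,0,-0.195],"twist":[0,0,0]},
    {"offset":[0,0,-0.23],"twist":[0,0,0]},
    {"offset":[0,0,-0.25],"twist":[0,0,0]},
    {"offset":[0,0,-0.25],"twist":[0,0,0]},
    {"offset":[0,0,-0.25],"twist":[0,0,0]},
    {"offset":[0,0,-0.25],"twist":[0,0,0]}
  ]
}}

```text
time_s: 11.85
ee_pos: [0.4586, -0.3415, 0.2829]
tool_rot: [-0.001, 0.943, 0.334, -0.001]
ft_force: [0.2, 0.5, -4.0]
gripper_width: 0.0592
gripper_force: 56.1
```

Run:
```python
from h import *
s=get_state(); print(s["ee_pos"],s["ft_force"],s["gripper_width"])
go(.5805,-.117,.285,88.3)
p,K,T=cam("wrist"); cv2.imwrite("pics/held2.png",p[...,::-1]); print(hsv(p)[140:200:3,258].tolist())
```

```text
[ 0.45857421 -0.34149645  0.28287987] [ 0.16147336  0.53446833 -4.04212523] 0.05924704306089205
offset [ 0.2361 -0.0977 -0.002 ] twist [-2.200e-03 -4.000e-04 -8.603e-01]
[[100, 44, 70], [96, 52, 69], [92, 61, 75], [89, 146, 124], [92, 30, 144], [104, 17, 168], [91, 44, 192], [89, 152, 158], [89, 156, 223], [90, 147, 234], [90, 140, 241], [90, 139, 241], [90, 140, 240], [90, 140, 240], [90, 136, 241], [90, 138, 240], [90, 138, 241], [90, 138, 241], [90, 138, 241], [90, 138, 241]]
```

Call:
{"fn": "step_arm", "kwargs": {
  "plan": [
    {"offset":[0.018,-0.0075,-0.001],"twist":[0,0,-0.07]},
    {"offset":[0.047,-0.0196,-0.002],"twist":[0,0,-0.18]},
    {"offset":[0.077,-0.032,-0.002],"twist":[0,0,-0.29]},
    {"offset":[0.107,-0.0446,-0.002],"twist":[0,0,-0.4]},
    {"offset":[0.137,-0.057,-0.002],"twist":[0,0,-0.51]},
    {"offset":[0.167,-0.0697,-0.002],"twist":[0,0,-0.62]},
    {"offset":[0.195,-0.081,-0.002],"twist":[0,0,-0.73]},
    {"offset":[0.218,-0.091,-0.002],"twist":[0,0,-0.82]},
    {"offset":[0.232,-0.0965,-0.002],"twist":[0,0,-0.86]},
    {"offset":[0.237,-0.0989,-0.002],"twist":[0,0,-0.86]},
    {"offset":[0.237,-0.0989,-0.002],"twist":[0,0,-0.86]},
    {"offset":[0.237,-0.0989,-0.002],"twist":[0,0,-0.86]},
    {"offset":[0.237,-0.0989,-0.002],"twist":[0,0,-0.86]},
    {"offset":[0.237,-0.0989,-0.002],"twist":[0,0,-0.86]},
    {"offset":[0.237,-0.0989,-0.002],"twist":[0,0,-0.86]},
    {"offset":[0.237,-0.0989,-0.002],"twist":[0,0,-0.86]}
  ]
}}

```text
time_s: 13.23
ee_pos: [0.5808, -0.1169, 0.2865]
tool_rot: [0.0, 0.718, 0.696, 0.0]
ft_force: [-0.1, -0.6, -3.7]
gripper_width: 0.0592
gripper_force: 55.9
```

Run:
```python
from h import *
s=get_state(); print(s["ee_pos"],s["ft_force"])
go(.5805,-.1154,.22,88.3)
```

```text
[ 0.58077753 -0.11694268  0.28649   ] [-0.09257307 -0.55606731 -3.66366267]
offset [ 0.0015 -0.0003  0.0665] twist [ 0.0002  0.0002 -0.0022]
```

Call:
{"fn": "step_arm", "kwargs": {
  "plan": [
    {"offset":[0.0015,-0.0003,0.025],"twist":[0,0,0]},
    {"offset":[0.0015,-0.0003,0.045],"twist":[0,0,0]},
    {"offset":[0.0015,-0.0003,0.054],"twist":[0,0,0]},
    {"offset":[0.0015,-0.0003,0.054],"twist":[0,0,0]},
    {"offset":[0.0015,-0.0003,0.057],"twist":[0,0,0]},
    {"offset":[0.0015,-0.0003,0.06],"twist":[0,0,0]},
    {"offset":[0.0015,-0.0003,0.063],"twist":[0,0,0]},
    {"offset":[0.0015,-0.0003,0.066],"twist":[0,0,0]},
    {"offset":[0.0015,-0.0003,0.069],"twist":[0,0,0]},
    {"offset":[0.0015,-0.0003,0.071],"twist":[0,0,0]},
    {"offset":[0.0015,-0.0003,0.071],"twist":[0,0,0]},
    {"offset":[0.0015,-0.0003,0.071],"twist":[0,0,0]},
    {"offset":[0.0015,-0.0003,0.071],"twist":[0,0,0]}
  ]
}}

```text
time_s: 14.32
ee_pos: [0.581, -0.1145, 0.2156]
tool_rot: [0.0, 0.718, 0.696, 0.0]
ft_force: [1.4, -1.1, -0.3]
gripper_width: 0.0591
gripper_force: 56.2
```

Call:
{"fn": "step_arm", "kwargs": {
  "plan": [
    {"offset":[0,0,0.001],"twist":[0,0,0]},
    {"offset":[0,0,0.001],"twist":[0,0,0]},
    {"offset":[0,0,0.001],"twist":[0,0,0]},
    {"offset":[0,0,0.001],"twist":[0,0,0]},
    {"offset":[0,0,0.001],"twist":[0,0,0]}
  ],
  "claw": 1
}}

```text
time_s: 14.73
ee_pos: [0.5808, -0.1144, 0.2143]
tool_rot: [-0.0, 0.718, 0.696, 0.0]
ft_force: [-0.6, -0.3, 0.4]
gripper_width: 0.0853
gripper_force: 0.0
```

Call:
{"fn": "step_arm", "kwargs": {
  "plan": [
    {"offset":[0,0,-0.03],"twist":[0,0,0]},
    {"offset":[0,0,-0.065],"twist":[0,0,0]},
    {"offset":[0,0,-0.1],"twist":[0,0,0]},
    {"offset":[0,0,-0.13],"twist":[0,0,0]},
    {"offset":[0,0,-0.145],"twist":[0,0,0]},
    {"offset":[0,0,-0.145],"twist":[0,0,0]},
    {"offset":[0,0,-0.145],"twist":[0,0,0]},
    {"offset":[0,0,-0.145],"twist":[0,0,0]}
  ]
}}

```text
time_s: 15.4
ee_pos: [0.5805, -0.1144, 0.358]
tool_rot: [-0.001, 0.718, 0.696, -0.001]
ft_force: [0.2, 0.2, 0.9]
gripper_width: 0.0853
gripper_force: 0.0
```

Run:
```python
from h import *
COL["teal"]=((75,80,100),(101,255,255))
p,K,T=cam("wrist"); h=hsv(p); cv2.imwrite("pics/st2.png",p[...,::-1]); 
for z in(.216,.220,.224):
  for c in blobs(cv2.inRange(h,*COL["teal"]))[:2]: print(z,rect(c,z,K,T),cv2.boundingRect(c))
for c in blobs(cv2.inRange(h,*COL["blue"]),30)[:3]: print("blue",rect(c,.178,K,T),cv2.boundingRect(c))
print(get_state()["ft_force"])
p,K,T=cam("side"); np.savez("side2.npz",p=p,K=K,T=T)
cv2.imwrite("pics/side2.png",cv2.resize(p[150:290,200:330,::-1],None,fx=4,fy=4,interpolation=cv2.INTER_CUBIC))
```

```text
0.216 (array([ 0.5818, -0.115 ], dtype=float32), np.float32(0.1156), np.float32(0.0605), np.float32(88.3)) (226, 128, 68, 122)
0.216 (array([ 0.6717, -0.2119], dtype=float32), np.float32(0.1151), np.float32(0.0551), np.float32(84.5)) (322, 228, 64, 101)
0.22 (array([ 0.5819, -0.1138], dtype=float32), np.float32(0.1138), np.float32(0.0596), np.float32(88.3)) (226, 128, 68, 122)
0.22 (array([ 0.6704, -0.2092], dtype=float32), np.float32(0.1134), np.float32(0.0543), np.float32(84.5)) (322, 228, 64, 101)
0.224 (array([ 0.5819, -0.1126], dtype=float32), np.float32(0.112), np.float32(0.0587), np.float32(88.3)) (226, 128, 68, 122)
0.224 (array([ 0.669 , -0.2065], dtype=float32), np.float32(0.1116), np.float32(0.0534), np.float32(84.5)) (322, 228, 64, 101)
blue (array([ 0.8204, -0.1702], dtype=float32), np.float32(0.3527), np.float32(0.064), np.float32(-77.2)) (456, 42, 56, 304)
blue (array([ 0.5821, -0.0563], dtype=float32), np.float32(0.06), np.float32(0.0066), np.float32(-0.8)) (228, 121, 62, 8)
[-0.24758692 -0.21365154  0.28055583]
```

View pics/side2.png

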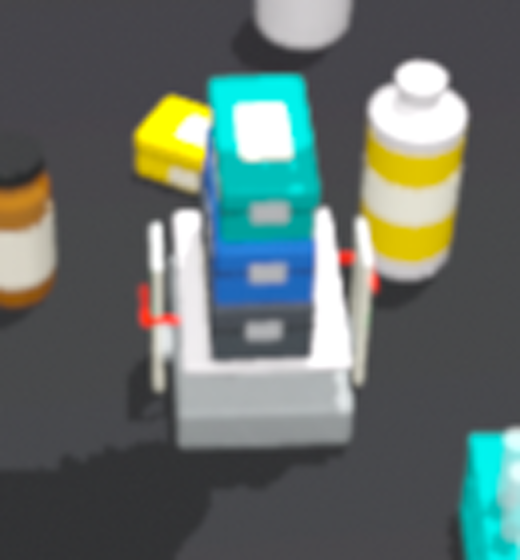

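The side view shows the three cases stacked squarely, with red pointers at crop (155,320) and (360,268). The sink is near the edge of the band, so I'll measure it from pixel shifts in the static side camera.

Run:
```python
from h import *
d=np.load("side2.npz"); K,T=d["K"],d["T"]; A=cv2.imread("pics/side0.png")[...,::-1].astype(float); B=d["p"].astype(float)
def proj(P):
    q=(np.c_[np.atleast_2d(P),np.ones(len(np.atleast_2d(P)))]@np.linalg.inv(T).T)[:,:3]; return q[:,:2]/q[:,2:]*K[0,0]+K[:2,2]
def red(I,x0,x1):
    w=np.clip(I[...,0]-np.maximum(I[...,1],I[...,2])-40,0,None)*1.; w[:195]=0; w[250:]=0; w[:,:x0]=0; w[:,x1:]=0
    ys,xs=np.mgrid[:384,:512]; return (w*xs).sum()/w.sum(),(w*ys).sum()/w.sum(),w.sum()
for n,x0,x1,P in("L",230,250,(.51,-.115)),("R",282,300,(.65,-.11)):
    a,b=red(A,x0,x1),red(B,x0,x1); s=proj([(*P,.109),(*P,.079)]); print(n,np.round(a,2),np.round(b,2),"px/mm",((s[1]-s[0])/30).round(4),"sink mm",(b[1]-a[1])/((s[1]-s[0])[1]/30))
# grey front face: template of initial in later with subpixel, upsampled 8x
u=proj([(.58,-.1815,.143)])[0]; u2=proj([(.58,-.1815,.113)])[0]; print("front",u,u2)
c=proj([(.58,-.1815,.125)])[0].round().astype(int)
gA,gB=[cv2.cvtColor(I.astype(np.uint8),cv2.COLOR_RGB2GRAY) for I in(A,B)]
f=8; t=cv2.resize(gA[c[1]-9:c[1]+9,c[0]-22:c[0]+22],None,fx=f,fy=f,interpolation=cv2.INTER_CUBIC); S=cv2.resize(gB[c[1]-15:c[1]+30,c[0]-26:c[0]+26],None,fx=f,fy=f,interpolation=cv2.INTER_CUBIC)
r=cv2.matchTemplate(S,t,cv2.TM_CCOEFF_NORMED); _,m,_,l=cv2.minMaxLoc(r); dv=l[1]/f-6; pm=(u2-u)[1]/30; print("face match",m,"dv",dv,"du",l[0]/f-4,"sink",dv/pm)
```

```text
L [ 237.55  219.15 3055.  ] [ 237.61  227.77 4481.  ] px/mm [0.0036 0.2719] sink mm 31.677951003347875
R [ 290.08  206.8  2462.  ] [ 288.79  216.18 2272.  ] px/mm [-0.023   0.2707] sink mm 34.623981356693626
front [267.29052035 222.73318001] [266.9194701  231.23914041]
face match 0.9831557869911194 dv 8.875 du -0.375 sink 31.30158000746835
```

Four estimates put the sink at about 31–32 mm, right at the band's edge, so yellow is needed (expected about 43 mm). Moving on to yellow.

Run:
```python
from h import *
go(.563,.108,.21,150)
```

```text
offset [ 0.2217 -0.0236  0.1477] twist [-0.0024 -0.0018 -1.077 ]
```

Call:
{"fn": "step_arm", "kwargs": {
  "plan": [
    {"offset":[0.04,-0.004,0],"twist":[0,0,-0.12]},
    {"offset":[0.08,-0.008,0],"twist":[0,0,-0.24]},
    {"offset":[0.12,-0.012,0.01],"twist":[0,0,-0.36]},
    {"offset":[0.155,-0.016,0.03],"twist":[0,0,-0.48]},
    {"offset":[0.185,-0.02,0.055],"twist":[0,0,-0.6]},
    {"offset":[0.21,-0.0236,0.085],"twist":[0,0,-0.72]},
    {"offset":[0.2217,-0.0236,0.12],"twist":[0,0,-0.84]},
    {"offset":[0.2217,-0.0236,0.1477],"twist":[0,0,-0.96]},
    {"offset":[0.2217,-0.0236,0.1477],"twist":[0,0,-1.077]},
    {"offset":[0.2217,-0.0236,0.1477],"twist":[0,0,-1.077]},
    {"offset":[0.2217,-0.0236,0.1477],"twist":[0,0,-1.077]},
    {"offset":[0.2217,-0.0236,0.1477],"twist":[0,0,-1.077]},
    {"offset":[0.2217,-0.0236,0.1477],"twist":[0,0,-1.077]}
  ]
}}

```text
time_s: 16.58
ee_pos: [0.5645, 0.1077, 0.2126]
tool_rot: [0.001, 0.261, 0.965, 0.0]
ft_force: [0.6, -0.5, 1.0]
gripper_width: 0.0852
gripper_force: 0.0
```

Run:
```python
from h import *
COL["yellow"]=((18,80,120),(36,255,255))
p,K,T,c=look("yellow",.038,"pics/yel.png"); r=rect(c,.038,K,T); print(cv2.boundingRect(c)); go(r[0][0],r[0][1],.034,r[3]+180 if r[3]<0 else r[3])
h=hsv(p); x,y=c.reshape(-1,2).mean(0).astype(int); m=np.zeros(h.shape[:2],bool); m[y-40:y+40,x-35:x+35]=1
for l in blobs((h[...,1]<60)&(h[...,2]>200)&m,80)[:1]: print("lab",rect(l,.038,K,T))
```

```text
hull [260. 180.] 5346.0 (array([0.5695, 0.1051], dtype=float32), np.float32(0.1059), np.float32(0.0573), np.float32(-31.8))
label (array([0.5713, 0.1034], dtype=float32), np.float32(0.0461), np.float32(0.0303), np.float32(-30.2)) [259. 189.]
tcp [0.5644 0.1078 0.2126] toolx yaw 149.84
(232, 135, 59, 101)
offset [-0.0055  0.      0.1786] twist [0.0012 0.0013 0.0286]
lab (array([0.5714, 0.1036], dtype=float32), np.float32(0.0465), np.float32(0.03), np.float32(-31.1))
```

Call:
{"fn": "step_arm", "kwargs": {
  "plan": [
    {"offset":[-0.008,0,0.03],"twist":[0,0,0.022]},
    {"offset":[-0.008,0,0.06],"twist":[0,0,0.022]},
    {"offset":[-0.008,0,0.09],"twist":[0,0,0.022]},
    {"offset":[-0.008,0,0.12],"twist":[0,0,0.022]},
    {"offset":[-0.008,0,0.15],"twist":[0,0,0.022]},
    {"offset":[-0.008,0,0.172],"twist":[0,0,0.022]},
    {"offset":[-0.008,0,0.178],"twist":[0,0,0.022]},
    {"offset":[-0.008,0,0.178],"twist":[0,0,0.022]},
    {"offset":[-0.008,0,0.178],"twist":[0,0,0.022]}
  ],
  "claw": 1
}}

```text
time_s: 17.38
ee_pos: [0.5717, 0.104, 0.0349]
tool_rot: [0.001, 0.27, 0.963, 0.0]
ft_force: [0.3, -0.3, -0.3]
gripper_width: 0.0855
gripper_force: 0.0
```

Call:
{"fn": "step_arm", "kwargs": {
  "plan": [
    {"offset":[0,0,0],"twist":[0,0,0]},
    {"offset":[0,0,0],"twist":[0,0,0]},
    {"offset":[0,0,0],"twist":[0,0,0]},
    {"offset":[0,0,0],"twist":[0,0,0]},
    {"offset":[0,0,0],"twist":[0,0,0]},
    {"offset":[0,0,0],"twist":[0,0,0]}
  ],
  "claw": 0,
  "squeeze": 50
}}

```text
time_s: 17.88
ee_pos: [0.5721, 0.1041, 0.0356]
tool_rot: [0.001, 0.27, 0.963, 0.001]
ft_force: [-0.8, -0.4, 6.0]
gripper_width: 0.0555
gripper_force: 54.1
```

Call:
{"fn": "step_arm", "kwargs": {
  "plan": [
    {"offset":[0,0,-0.02],"twist":[0,0,0]},
    {"offset":[0,0,-0.055],"twist":[0,0,0]},
    {"offset":[0,0,-0.09],"twist":[0,0,0]},
    {"offset":[0,0,-0.125],"twist":[0,0,0]},
    {"offset":[0,0,-0.16],"twist":[0,0,0]},
    {"offset":[0,0,-0.195],"twist":[0,0,0]},
    {"offset":[0,0,-0.23],"twist":[0,0,0]},
    {"offset":[0,0,-0.26],"twist":[0,0,0]},
    {"offset":[0,0,-0.27],"twist":[0,0,0]},
    {"offset":[0,0,-0.27],"twist":[0,0,0]},
    {"offset":[0,0,-0.27],"twist":[0,0,0]},
    {"offset":[0,0,-0.27],"twist":[0,0,0]}
  ]
}}

```text
time_s: 18.88
ee_pos: [0.5699, 0.1036, 0.301]
tool_rot: [-0.002, 0.27, 0.963, -0.001]
ft_force: [0.7, -0.8, -4.2]
gripper_width: 0.0551
gripper_force: 54.5
```

Run:
```python
from h import *
s=get_state(); print(s["ee_pos"],s["ft_force"],s["gripper_width"])
go(.5815,-.1145,.305,88.3)
p,K,T=cam("wrist"); cv2.imwrite("pics/held3.png",p[...,::-1]); h=hsv(p); print([(r,*h[r,240].tolist()) for r in range(140,184,2)])
```

```text
[0.56988785 0.10361546 0.30098912] [ 0.71865919 -0.75814693 -4.16169719] 0.05511894522559568
offset [-0.1231 -0.1804 -0.0039] twist [-0.004  -0.0012  1.0547]
[(140, 30, 23, 44), (142, 40, 31, 50), (144, 30, 27, 47), (146, 34, 46, 44), (148, 26, 43, 47), (150, 28, 69, 52), (152, 28, 61, 50), (154, 26, 115, 71), (156, 24, 160, 116), (158, 23, 108, 109), (160, 30, 13, 97), (162, 38, 10, 99), (164, 21, 11, 161), (166, 24, 79, 149), (168, 24, 163, 147), (170, 24, 168, 214), (172, 27, 157, 234), (174, 29, 151, 235), (176, 30, 144, 236), (178, 30, 143, 237), (180, 30, 143, 238), (182, 30, 144, 237)]
```

Call:
{"fn": "step_arm", "kwargs": {
  "plan": [
    {"offset":[-0.009,-0.013,-0.001],"twist":[0,0,0.08]},
    {"offset":[-0.024,-0.035,-0.003],"twist":[0,0,0.2]},
    {"offset":[-0.039,-0.057,-0.004],"twist":[0,0,0.32]},
    {"offset":[-0.054,-0.079,-0.004],"twist":[0,0,0.44]},
    {"offset":[-0.069,-0.101,-0.004],"twist":[0,0,0.56]},
    {"offset":[-0.084,-0.123,-0.004],"twist":[0,0,0.68]},
    {"offset":[-0.099,-0.145,-0.004],"twist":[0,0,0.8]},
    {"offset":[-0.112,-0.164,-0.004],"twist":[0,0,0.92]},
    {"offset":[-0.12,-0.176,-0.004],"twist":[0,0,1.02]},
    {"offset":[-0.1231,-0.1804,-0.004],"twist":[0,0,1.055]},
    {"offset":[-0.1231,-0.1804,-0.004],"twist":[0,0,1.055]},
    {"offset":[-0.1231,-0.1804,-0.004],"twist":[0,0,1.055]},
    {"offset":[-0.1231,-0.1804,-0.004],"twist":[0,0,1.055]},
    {"offset":[-0.1231,-0.1804,-0.004],"twist":[0,0,1.055]},
    {"offset":[-0.1231,-0.1804,-0.004],"twist":[0,0,1.055]}
  ]
}}

```text
time_s: 20.18
ee_pos: [0.5825, -0.1129, 0.3075]
tool_rot: [-0.0, 0.717, 0.698, 0.0]
ft_force: [-1.0, 0.4, -3.3]
gripper_width: 0.0549
gripper_force: 54.3
```

Run:
```python
from h import *
s=get_state(); print(s["ee_pos"],s["ft_force"])
go(.5812,-.1148,.25,88.3)
```

```text
[ 0.58252271 -0.11285933  0.30754865] [-1.02014473  0.36235328 -3.28158075]
offset [-0.002  -0.0013  0.0575] twist [-0.     -0.0005  0.0028]
```

Call:
{"fn": "step_arm", "kwargs": {
  "plan": [
    {"offset":[-0.002,-0.0013,0.02],"twist":[0,0,0]},
    {"offset":[-0.002,-0.0013,0.038],"twist":[0,0,0]},
    {"offset":[-0.002,-0.0013,0.046],"twist":[0,0,0]},
    {"offset":[-0.002,-0.0013,0.046],"twist":[0,0,0]},
    {"offset":[-0.002,-0.0013,0.049],"twist":[0,0,0]},
    {"offset":[-0.002,-0.0013,0.052],"twist":[0,0,0]},
    {"offset":[-0.002,-0.0013,0.055],"twist":[0,0,0]},
    {"offset":[-0.002,-0.0013,0.058],"twist":[0,0,0]},
    {"offset":[-0.002,-0.0013,0.061],"twist":[0,0,0]},
    {"offset":[-0.002,-0.0013,0.061],"twist":[0,0,0]},
    {"offset":[-0.002,-0.0013,0.061],"twist":[0,0,0]},
    {"offset":[-0.002,-0.0013,0.061],"twist":[0,0,0]}
  ]
}}

```text
time_s: 21.18
ee_pos: [0.5811, -0.1162, 0.2468]
tool_rot: [0.0, 0.718, 0.696, 0.0]
ft_force: [0.1, 0.1, -1.1]
gripper_width: 0.0551
gripper_force: 54.6
```

Call:
{"fn": "step_arm", "kwargs": {
  "plan": [
    {"offset":[0.0005,0,0.002],"twist":[0,0,0]},
    {"offset":[0.0005,0,0.004],"twist":[0,0,0]},
    {"offset":[0.0005,0,0.004],"twist":[0,0,0]},
    {"offset":[0.0005,0,0.004],"twist":[0,0,0]}
  ]
}}

```text
time_s: 21.52
ee_pos: [0.5811, -0.116, 0.2425]
tool_rot: [0.0, 0.718, 0.696, -0.0]
ft_force: [-0.1, -1.4, -1.1]
gripper_width: 0.0551
gripper_force: 54.7
```

Call:
{"fn": "step_arm", "kwargs": {
  "plan": [
    {"offset":[0,0,0],"twist":[0,0,0]},
    {"offset":[0,0,0],"twist":[0,0,0]},
    {"offset":[0,0,0],"twist":[0,0,0]},
    {"offset":[0,0,0],"twist":[0,0,0]},
    {"offset":[0,0,0],"twist":[0,0,0]}
  ],
  "claw": 1
}}

```text
time_s: 21.93
ee_pos: [0.5811, -0.1156, 0.2426]
tool_rot: [-0.0, 0.718, 0.696, 0.0]
ft_force: [-0.8, -0.9, -0.2]
gripper_width: 0.0855
gripper_force: 0.0
```

Call:
{"fn": "step_arm", "kwargs": {
  "plan": [
    {"offset":[0,0,-0.03],"twist":[0,0,0]},
    {"offset":[0,0,-0.065],"twist":[0,0,0]},
    {"offset":[0,0,-0.1],"twist":[0,0,0]},
    {"offset":[0,0,-0.13],"twist":[0,0,0]},
    {"offset":[0,0,-0.145],"twist":[0,0,0]},
    {"offset":[0,0,-0.145],"twist":[0,0,0]},
    {"offset":[0,0,-0.145],"twist":[0,0,0]},
    {"offset":[0,0,-0.145],"twist":[0,0,0]}
  ]
}}

```text
time_s: 22.6
ee_pos: [0.5808, -0.1156, 0.3863]
tool_rot: [-0.001, 0.718, 0.696, -0.001]
ft_force: [0.1, -0.5, -0.6]
gripper_width: 0.0852
gripper_force: 0.0
```

Run:
```python
from h import *
p,K,T=cam("wrist"); h=hsv(p)
COL["yellow"]=((18,100,100),(36,255,255))
for z in(.243,.247):
  for c in blobs(cv2.inRange(h,*COL["yellow"]),1500)[:2]: print(z,rect(c,z,K,T),cv2.boundingRect(c))
for c in blobs(cv2.inRange(h,(75,80,60),(101,255,255)),30)[:3]: print("teal",rect(c,.209,K,T),cv2.boundingRect(c))
w=cv2.resize(p[70:280,170:350,::-1],None,fx=2.5,fy=2.5,interpolation=cv2.INTER_CUBIC)
p,K,T=cam("side"); B=p; A=cv2.imread("pics/side0.png")[...,::-1]
s=cv2.resize(p[150:281,210:320,::-1],(int(110*525/131),525),interpolation=cv2.INTER_CUBIC)[:525]
im=np.hstack([w,s])[:, :800]; print(w.shape,s.shape); cv2.imwrite("pics/fin.png",im if im.shape[1]<=800 else im[:,:800])
gA,gB=[cv2.cvtColor(np.ascontiguousarray(I),cv2.COLOR_RGB2GRAY) for I in(A,B)]; c=(267,228); f=8
t=cv2.resize(gA[c[1]-9:c[1]+9,c[0]-22:c[0]+22],None,fx=f,fy=f,interpolation=cv2.INTER_CUBIC); S=cv2.resize(gB[c[1]-15:c[1]+30,c[0]-26:c[0]+26],None,fx=f,fy=f,interpolation=cv2.INTER_CUBIC)
_,m,_,l=cv2.minMaxLoc(cv2.matchTemplate(S,t,cv2.TM_CCOEFF_NORMED)); print("sink",m,(l[1]/f-6)/.2835)
```

```text
0.243 (array([ 0.5821, -0.1139], dtype=float32), np.float32(0.1034), np.float32(0.0569), np.float32(86.9)) (229, 132, 63, 110)
0.247 (array([ 0.5821, -0.1128], dtype=float32), np.float32(0.1018), np.float32(0.0561), np.float32(86.9)) (229, 132, 63, 110)
teal (array([ 0.6772, -0.2234], dtype=float32), np.float32(0.1231), np.float32(0.0595), np.float32(84.3)) (318, 221, 61, 97)
teal (array([ 0.5833, -0.0612], dtype=float32), np.float32(0.0558), np.float32(0.0076), np.float32(-1.7)) (231, 124, 58, 9)
(525, 450, 3) (525, 440, 3)
sink 0.9742416739463806 43.65079365079365
```

View pics/fin.png

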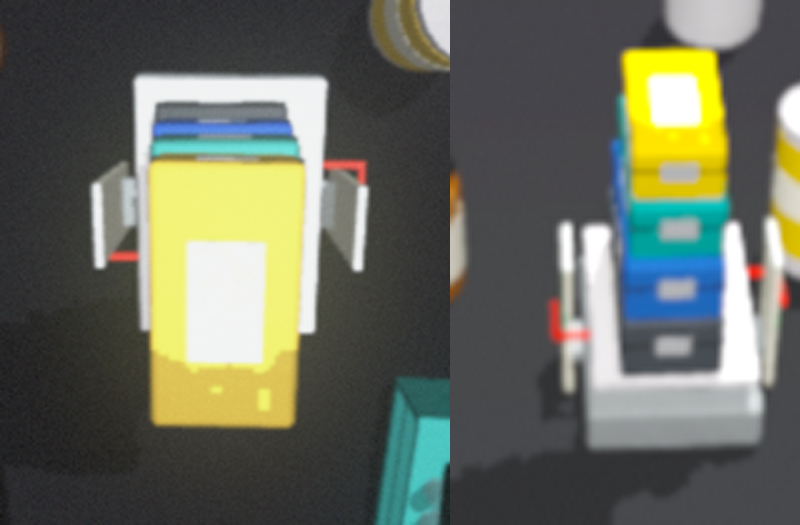

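The final views show a square, centred four-case stack. Sink measures about 43.6 mm (band 32–49), and yellow at (0.582,-0.113) is within about 2 mm of teal. The gripper is clear, so I'm handing in.

```bash
python3 -c "
from cell import *
print(hand_in())"
```

```text
the job is handed in; nothing more can be done
None
```

Handed in: blue, teal and yellow are stacked square and centred on the grey case, and the pan has sunk about 43.6 mm, which puts the pointer in the green band (yellow was added because two cases gave only about 31–32 mm); the judge returned no verdict.

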